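# Shut, pin and hold a hinged casting mould

### The arm

A 7-joint arm with a two-finger parallel gripper is mounted at the origin on the work surface. World frame = base frame: x ahead of the robot, y to its left, z up, the work surface at z = 0. Lengths are in m, angles in rad, forces in N, time in s.
With the tool pointing down it reaches from about 0.35 to 0.9 m from the base axis. Payload 7.2 kg.
Tool frame: the origin (TCP) lies at the very end of the fingers, on their centre line; the grasp point (between the pads) lies 19 mm behind it; z points along the fingers, y is the line along which they close (so a half turn about z gives the same grasp; the last joint's range is limited). The gripper opens to 85 mm and grips with 20 to 120 N. Pads are 22 mm wide; open, the fingers measure 114 mm over their backs; the gripper's body (76 mm by 85 mm) begins 54 mm behind the grasp point. The pads swing forward as they close: fully open they stand 13 mm farther back than shut.
Start: joints at [-1.263, 0.411, -0.013, 1.596, 0.006, 1.134, -0.082], TCP at [0.229, 0.581, 0.209] pointing down, gripper open.
Joint ranges: [-2.95, 2.95], [-0.29, 1.99], [-1.47, 1.44], [0.14, 2.54], [-1.03, 4.17], [0.13, 1.85], [-2.86, 2.86]. Speed limits (rad/s): [2.39, 2.39, 3.01, 3.01, 3.14, 3.14, 3.14].

### API

Orientations are given as a 3x3 rotation matrix whose columns are the frame's x, y, z axes.
In Python, from workcell import read_state, camera, hand_in, silhouettes gives the robot as it stands.
- The arm moves only by the shell command python3 -m pendant 'ROWS' [FORCE]. ROWS is text: rows parted by semicolons, each of 7 numbers parted by spaces: the finger opening in cm, from 0 to 8.54, then the shift along the tool's x, y, z in cm, then the turn, a rotation vector about the tool's x, y, z in degrees. A call has 1 to 12 rows; each row is the pose to reach, as a shift and turn from the pose commanded when the call began, along the tool's axes at that moment; what a row does not reach only later rows make up. A row lasts 1/12 s, in which the tool goes at most 41.7 mm and 7.16 degrees, less where a joint would pass 70% of its speed; a pose out of reach is approached as far as the arm can. A call with a gripper value outside its range is refused whole. The fingers move at their own pace and stop on an object; FORCE is the grip in N (left out, the last holds). Time passes only in rows, so rows that repeat a pose let the fingers close. It gives the time, the measured TCP pose, the force, the opening and the grip force at its end, in the units of the state.
- read_state(): the state, without advancing time (a new reading comes with each control period).
- camera(name): name is "side" or "top"; returns a dict with "pixels" (384x512x3 uint8, blue, green, red), "fovy" (degrees; the focal length in pixels is half the picture's height over the tangent of half this angle, whatever the lens; pixels are square), "cx", "cy" (the principal point, pixels), "extrinsics" (4x4, takes a point from camera to world coordinates). Camera axes: x right, y up, looking along -z (the intrinsics and any distortion apply to the point x, -y, -z); pixel columns grow to the right and rows downward; lengths in m; the calibration is good to about 2 mm. A picture is of the moment at which its call begins. There is no depth.
- hand_in(): hands the job in; it is judged then, once.
Trained networks look in the newest picture that a camera, given by its name, has taken for a name from the list of things; names that differ only in an ending like _2 or _b are one class to them, and where a whole thing is asked for, a point or a joint stands for the part that bears it (a point fixed in the world has none). Each returns a list of dicts, best first, with "score" (0 to 1); they miss things now and then, are a little off and sometimes report something else, mostly with a low value. They report only what shows in the picture. A call takes as long as a camera call. They do not tell look-alikes from the thing itself.
- silhouettes(camera, query): "pixels" (384x512 bool, what is visible of it) and "box" ([centre column, centre row, width, height] in pixels, round what is visible of it).
The state is a dict: "t": time; "q": joint angles; "qd": joint speeds; "tau": joint torques, N m; "ee_pos": TCP position; "tool_rot": TCP orientation; "contact_force": force on the tool from outside, world axes, zero at the start; "wrist_torque": the same for the moment, N m; "opening": opening from 0.0 (shut) to 1.0 (fully open); "gripper_force": force on a finger pad.
Only numpy, scipy, OpenCV 4.12 (cv2) and the standard library are available. Lean on these libraries where they do the work, as an engineer would, in place of code of your own. Each camera call takes 0.05 s, during which the arm holds its last target. There are 200 camera calls.

### The job

Swing the open half of the hinged casting mould fully shut, then take the long pin from the wooden rack and push it straight down through the fork and the tongue at the mould's free end until its head rests on the fork. Then press the sprung plate on the outside of the swinging half firmly in towards the mould, so that the pinned halves are kept pressed shut, and finish while still holding it pressed: do not let go. Leave the short pin, the jar, the cup and the bowl where they are.

Things in the scene. Friction and masses are not known exactly. Their poses are not given: they have to be found in the camera images.
- mould: Plaster casting mould on a plywood board 130 x 220 x 12 mm, fixed to the bench. Origin: on the bench, below the seam, mid-length of the plaster; z up, seam along y. The fixed half (plaster, aluminium back) fills x -25..0, y -60..60, z 12..102 mm. Vertical hinge axis at x 0, y +85 (steel barrel, radius 7, up to z 106). Steel fork at the other end, hole axis at x 0, y -90.
- swing (a joint): Angle of the swinging half, rad: 0 shut (hard stop), growing as its free end swings out to the mould's +x; starts at 0.5 to 1.0. It stays where left, turns with about 0.2 N m. Shut, its plaster fills x 0..20, y -60..60, z 16..102 mm of the mould's frame, and the tongue lies between the fork's plates with the holes in line.
- hinge (a point): Point on the hinge axis, at the level of the plaster's top (102 mm above the bench).
- fork_hole (a point): Centre of the hole in the top face of the fork, 90 mm above the bench: two level steel plates 36 (x) x 44 (y) x 8 mm, tops 66 and 90 mm above the bench, joined by a web on the mould's -x side, each with a vertical through hole 12 mm wide.
- tongue_hole (a point): Centre of the upper mouth of the 12 mm hole in the swinging half's steel tongue (28 x 40 x 8 mm), 175 mm from the hinge axis, 78 mm above the bench. It lies 12 mm under fork_hole when shut.
- press_face: Aluminium pressure plate 4 mm thick, 90 long, 72 high, sprung, outside the swinging half. Origin: middle of its outer face, 66 mm above the bench (top edge at 102, level with the plaster); x outwards, y along the half, hinge axis 85 mm away along +y. Mould shut and plate released, the face is 30 mm from the seam: fixed half, swinging half and plate are 55 mm thick, to pinch from above.
- plate (a joint): How far the pressure plate is pressed in, m: 0 released, 0.005 hard stop. About 1 N to start and 11 N at the stop (2 N per mm).
- rack: Wooden block 70 (x) x 130 (y) x 45 mm (z), fixed on the bench, with two upright blind holes, 12 mm wide and 35 mm deep, at x 0, y +35 and -35 mm. Origin: centre of its underside. One pin stands in each hole; which is in which varies.
- long_pin: Steel pin, 55 to 100 g: shank of diameter 10 mm and 50 mm long, its last 10 mm tapered, below a plain round knob of diameter 24 mm and 26 mm high. Origin: centre of the tip (foot); z runs up to the knob (knob from 50 to 76 mm). It starts upright in the rack, its tip 10 mm above the bench, the knob standing 15 mm clear of the rack.
- short_pin: Steel pin with a 28 mm shank and a square head 26 x 26 x 12 mm that rests on the rack; too short to lock the mould; leave it. Origin: centre of its tip.
- clay_jar: Terracotta jar, 96 mm across, 120 mm tall; bystander. Origin: centre of its underside.
- white_cup: White plastic cup, 80 mm across, 90 mm tall; bystander. Origin: centre of its underside.
- dark_bowl: Dark bowl, 110 mm across, 50 mm tall; bystander. Origin: centre of its underside.
Not all that is in view belongs to the job. Leave any green or red look-alike of the long_pin alone.

How it is judged:
By the outcome, as a careful person would: the job done as asked, in the order asked, and still so for the second after the job is handed in, while the arm keeps its last pose, push and grip.
It also fails if it takes over 61 s, if anything falls off the work surface, if the arm or the gripper's body presses on something with over 40 N, if the wrist force passes 120 N, or if a joint passes its speed limit or range.

## Working session

There is one attempt and no reset: what is moved stays moved. The work goes in short steps, Python scripts to look and compute and a shell command to move; the robot and the scene stay as the last step left them, time stands still between calls to the robot, and variables do not carry over. Pictures are saved under pics/ and viewed, at most 10 in all, crops included, and the job is handed in when it is done.

```bash
mkdir -p pics; ls
cat > h.py <<'E'
import numpy as np, cv2
from workcell import *
def cam(n):
    c=camera(n); return c
def K(c):
    f=192/np.tan(np.radians(c["fovy"])/2); return f
def proj(c,P):
    E=np.linalg.inv(c["extrinsics"]); p=np.atleast_2d(P)@E[:3,:3].T+E[:3,3]
    f=K(c); return np.c_[c["cx"]+f*p[:,0]/-p[:,2], c["cy"]-f*p[:,1]/-p[:,2]]
def ray(c,u,v):
    f=K(c); d=np.array([(u-c["cx"])/f,-(v-c["cy"])/f,-1]); E=c["extrinsics"]
    return E[:3,3],E[:3,:3]@d
def atz(c,u,v,z):
    o,d=ray(c,u,v); return o+d*(z-o[2])/d[2]
def tri(rays):
    A=0;b=0
    for o,d in rays:
        d=d/np.linalg.norm(d);M=np.eye(3)-np.outer(d,d);A=A+M;b=b+M@o
    return np.linalg.solve(A,b)
E
python3 - <<'E'
from h import *
s=read_state(); print({k:np.round(v,3).tolist() for k,v in s.items()})
for n in("side","top"):
    c=cam(n); cv2.imwrite(f"pics/{n}0.png",c["pixels"]); print(n,c.keys(),c["fovy"],c["cx"],c["cy"],np.round(c["extrinsics"],3).tolist())
    for k in c:
        if k not in("pixels","extrinsics"):print(k,c[k])
    for q in("mould","swing","press_face","rack","long_pin","short_pin","clay_jar","white_cup","dark_bowl","tongue_hole"):
        r=silhouettes(n,q); print(q,[(round(float(x["score"]),2),np.round(x["box"],1).tolist()) for x in r[:4]])
E
```

```text
pics
{'t': 0.0, 'q': [-1.263, 0.412, -0.013, 1.597, 0.006, 1.134, -0.082], 'qd': [-0.001, 0.001, 0.0, 0.0, -0.002, 0.001, -0.0], 'tau': [-0.001, -60.063, 0.682, -29.94, 0.014, 0.011, 0.0], 'ee_pos': [0.229, 0.581, 0.208], 'tool_rot': [[-0.93, 0.367, -0.0], [0.367, 0.93, -0.002], [-0.0, -0.002, -1.0]], 'contact_force': [-0.657, 0.186, -0.064], 'wrist_torque': [0.017, -0.022, -0.023], 'gripper_force': 0.0, 'opening': 1.002}
side dict_keys(['pixels', 'fovy', 'cx', 'cy', 'extrinsics']) 54.957310465063934 258.120183465518 194.17813751520492 [[0.881, 0.315, -0.353, 0.226], [-0.474, 0.59, -0.654, -0.608], [0.002, 0.743, 0.669, 0.738], [0.0, 0.0, 0.0, 1.0]]
fovy 54.957310465063934
cx 258.120183465518
cy 194.17813751520492
mould [(0.87, [225.9, 212.9, 89.9, 79.0])]
swing [(0.66, [237.1, 190.1, 70.1, 35.8])]
press_face []
rack [(0.64, [293.2, 306.2, 67.9, 65.0])]
long_pin [(0.62, [246.2, 308.2, 12.2, 20.1]), (0.51, [280.9, 277.9, 7.3, 17.5]), (0.42, [274.6, 251.9, 11.9, 22.9])]
short_pin [(0.7, [302.1, 305.0, 14.6, 15.4])]
clay_jar [(0.91, [402.4, 288.6, 57.6, 69.7])]
white_cup []
dark_bowl []
[... 245 characters left out ...]
.972, 1.015], [0.0, 0.0, 0.0, 1.0]]
fovy 52.00183747988615
cx 259.67116322886045
cy 186.1496253868803
mould [(0.93, [242.4, 224.4, 97.1, 87.9])]
swing [(0.87, [234.4, 207.9, 54.6, 60.1])]
press_face [(0.52, [222.4, 206.8, 27.2, 29.4])]
rack [(0.68, [367.1, 211.7, 64.7, 39.8])]
long_pin [(0.63, [322.7, 199.6, 12.8, 9.6]), (0.52, [360.5, 211.8, 13.4, 8.3]), (0.49, [370.4, 250.3, 12.9, 14.3])]
short_pin [(0.45, [383.4, 207.2, 15.9, 11.3])]
clay_jar [(0.98, [402.8, 124.7, 48.6, 47.6]), (0.62, [220.8, 206.2, 22.8, 30.1])]
white_cup [(0.97, [119.3, 212.8, 38.8, 32.8]), (0.26, [242.6, 224.1, 99.5, 89.3])]
dark_bowl [(0.6, [134.3, 159.8, 43.7, 36.8])]
tongue_hole [(0.87, [233.6, 207.4, 54.5, 57.3])]
```

View pics/side0.png

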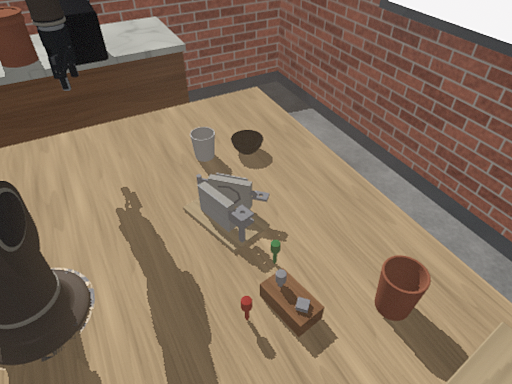

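View pics/top0.png

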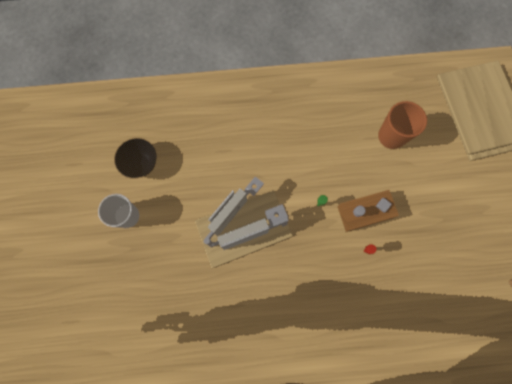

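Run:
```python
from h import *
for n,(x0,y0,w,h,s) in {"top":(190,165,220,100,3.6),"side":(185,165,150,165,3.6)}.items():
    im=cv2.imread(f"pics/{n}0.png")[y0:y0+h,x0:x0+w]
    im=cv2.resize(im,None,fx=s,fy=s,interpolation=cv2.INTER_CUBIC)
    for k in range(0,w,20): cv2.putText(im,str(x0+k),(int(k*s),8),0,.35,(0,255,255))or cv2.line(im,(int(k*s),10),(int(k*s),16),(0,255,255))
    for k in range(0,h,20): cv2.putText(im,str(y0+k),(0,int(k*s)+4),0,.35,(0,255,255))
    cv2.imwrite(f"pics/{n}0c.png",im)
cs={n:cam(n) for n in("side","top")}
import pickle; pickle.dump(cs,open("c0.pkl","wb"))
c=cs["top"];d=cs["side"]
# knob silhouettes
print("long pin knob tri from boxes", tri([ray(c,360,211),ray(d,281,275)]))
for nm,a,b in (("green",(322.7,199.6),(275.5,246)),("red",(371,249),(246.5,301))):
    P=tri([ray(c,*a),ray(d,*b)]); print(nm,P,proj(c,P)-a,proj(d,P)-b)
for u,v,z in((207,241,.102),(276,214,.09),(256,185,.078),(360,211,.073)): print(atz(c,u,v,z),proj(d,atz(c,u,v,z)))
s=read_state(); print(proj(d,s["ee_pos"]),proj(c,s["ee_pos"]))
```

```text
Traceback (most recent call last):
ValueError: The truth value of an array with more than one element is ambiguous. Use a.any() or a.all()
```

```bash
cat >> h.py <<'E'
def crop(im,name,x0,y0,w,h,s):
    im=cv2.resize(im[y0:y0+h,x0:x0+w],None,fx=s,fy=s,interpolation=cv2.INTER_CUBIC)
    for k in range(0,w,20): cv2.putText(im,str(x0+k),(int(k*s),9),0,.35,(0,255,255)); cv2.line(im,(int(k*s),10),(int(k*s),16),(0,255,255))
    for k in range(0,h,20): cv2.putText(im,str(y0+k),(0,int(k*s)+4),0,.35,(0,255,255))
    cv2.imwrite(f"pics/{name}.png",im)
E
python3 - <<'E'
from h import *
for n,a in {"top":(190,165,220,100,3.6),"side":(185,165,150,165,3.6)}.items(): crop(cv2.imread(f"pics/{n}0.png"),n+"0c",*a)
cs={n:cam(n) for n in("side","top")}
import pickle; pickle.dump(cs,open("c0.pkl","wb"))
c=cs["top"];d=cs["side"]
for nm,a,b in (("long",(360,211),(281,275)),("green",(322.7,199.6),(275.5,246)),("red",(371,249),(246.5,301))):
    P=tri([ray(c,*a),ray(d,*b)]); print(nm,P,proj(c,P)-a,proj(d,P)-b)
for u,v,z in((207,241,.102),(276,214,.09),(256,185,.078),(360,211,.073)): print(atz(c,u,v,z),proj(d,atz(c,u,v,z)))
s=read_state(); print(proj(d,s["ee_pos"]),proj(c,s["ee_pos"]))
E
```

```text
long [ 0.49390549 -0.21567102  0.07883058] [[ 0.04688329 -0.25193203]] [[-0.27469581  0.08512196]]
green [ 0.53121772 -0.13170952  0.06618711] [[-0.05396875  0.28481518]] [[ 0.28868265 -0.09130256]]
red [ 0.4025893  -0.23075949  0.06789906] [[ 0.04583378 -0.39327237]] [[-0.44054128  0.12858842]]
[0.45310373 0.15321919 0.102     ] [[198.52294412 176.41311298]]
[ 0.50302371 -0.01258742  0.09      ] [[242.25133992 211.29179049]]
[0.58113767 0.02820318 0.078     ] [[261.81662273 195.26882955]]
[ 0.49419741 -0.21704602  0.073     ] [[281.05237358 277.11293198]]
[[75.14342721 93.20885326]] [[-19.3601753  374.79202626]]
```

View pics/top0c.png

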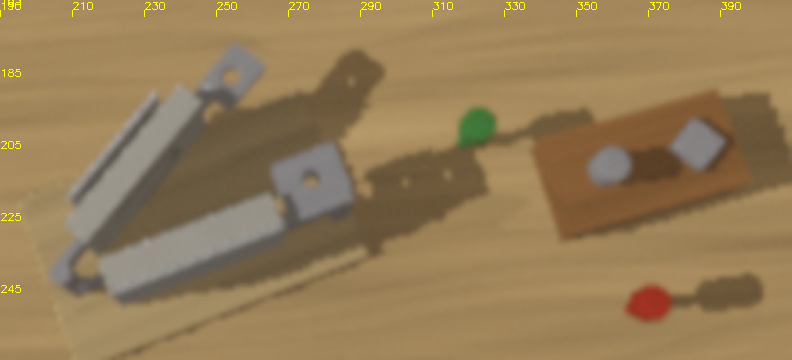

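View pics/side0c.png

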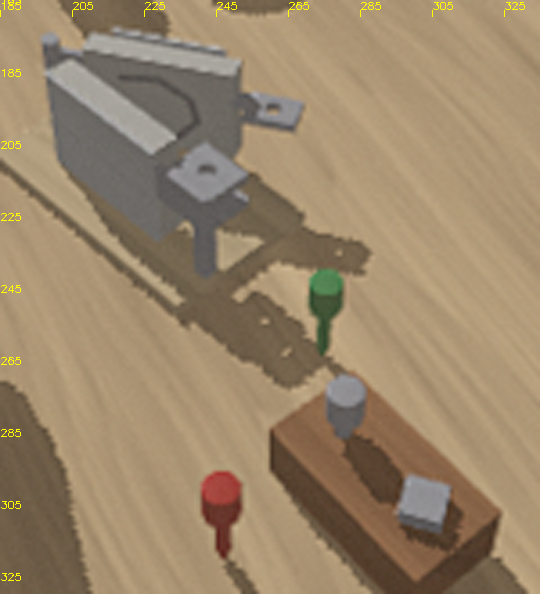

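```bash
cat > fit.py <<'E'
from h import *
import pickle
from scipy.optimize import least_squares
cs=pickle.load(open("c0.pkl","rb")); c=cs["top"];d=cs["side"]
cp=lambda s,x,y:((x+.5)/3.6-.5+(190 if s=="t" else 185),(y+.5)/3.6-.5+165)
def pts(p):
    x,y,a,t=p; R=lambda a:np.array([[np.cos(a),-np.sin(a),0],[np.sin(a),np.cos(a),0],[0,0,1]])
    M=lambda v:R(a)@np.array(v)+[x,y,0]
    S=lambda v:M(R(t)@(np.array(v)-[0,.085,0])+[0,.085,0])
    return M,S
F=[("t",'M',(0,-.09,.09),311,180),("s",'M',(0,-.09,.09),207,170),
("t",'S',(0,-.09,.078),231,76),("s",'S',(0,-.09,.078),274,107),
("t",'M',(0,.085,.106),60,272),("s",'M',(0,.085,.106),50,40),
("t",'M',(-.025,-.06,.102),284,229),("t",'M',(0,-.06,.102),274,194),("t",'M',(-.025,.06,.102),112,293),("t",'M',(0,.06,.102),100,260),
("s",'M',(-.025,-.06,.102),153,152),("s",'M',(-.025,.06,.102),48,70),("s",'M',(0,.06,.102),72,59)]
def res(p):
    M,S=pts(p); return np.concatenate([(proj(c if s=="t" else d,(M if k=='M' else S)(v))[0]-cp(s,a,b)) for s,k,v,a,b in F])
r=least_squares(res,[.48,.07,.3,.6],loss="soft_l1"); x,y,a,t=r.x
E
python3 - <<'E'
from fit import *
np.save("mould.npy",r.x)
print(r.x,np.degrees(a)); print(np.round(res(r.x).reshape(-1,2),1).tolist())
M,S=pts(r.x)
for n,v in(("fork",M([0,-.09,.09])),("hinge",M([0,.085,.102])),("press",S([.03,0,.066])),("tongue",S([0,-.09,.078]))): print(n,v.round(4))
kn=tri([ray(c,*cp("t",612,161)),ray(d,*cp("s",345,390))]);print("knobtop",kn, atz(c,*cp("t",612,161),.086),atz(d,*cp("s",345,390),.086))
s=read_state();print(np.degrees(np.arctan2(*s["tool_rot"][[1,0],1])) if 0 else np.degrees(np.arctan2(s["tool_rot"][1][1],s["tool_rot"][0][1])))
# move to outside plate, 45 mm beyond (tool centre), y local -.03
R0=np.array(s["tool_rot"]);p0=np.array(s["ee_pos"])
for off in(.08,.05):
    P=S([.03+off,-.03,.065]); print("target",P,"tool shift cm",(R0.T@(P-p0)*100).round(2),"turn of y: plate normal deg",np.degrees(a+t))
E
```

```text
[0.47748517 0.07207708 0.27582904 0.53060913] 15.803839838535884
[[0.8, -0.3], [0.1, 0.0], [0.4, -0.4], [0.1, -0.0], [0.2, 0.1], [0.2, -0.7], [0.5, -0.3], [-0.6, -0.5], [-0.2, 0.7], [-0.5, -0.3], [-0.7, 0.4], [-0.9, 0.5], [-0.1, -0.6]]
fork [ 0.502  -0.0145  0.09  ]
hinge [0.4543 0.1539 0.102 ]
press [0.5365 0.1167 0.066 ]
tongue [0.5807 0.0328 0.078 ]
knobtop [ 0.49553964 -0.21360248  0.08337807] [ 0.49622856 -0.21326694  0.086     ] [ 0.49330077 -0.21502721  0.086     ]
68.46857456962522
target [0.61347406 0.15367651 0.065     ] tool shift cm [-51.43 -25.69  14.4 ] turn of y: plate normal deg 46.20550330175616
target [0.59271185 0.13202171 0.065     ] tool shift cm [-50.29 -28.47  14.4 ] turn of y: plate normal deg 46.20550330175616
```

```bash
python3 -m pendant '0 -51.4 -25.7 0 0 0 22.3;0 -51.4 -25.7 0 0 0 22.3;0 -51.4 -25.7 0 0 0 22.3;0 -51.4 -25.7 0 0 0 22.3;0 -51.4 -25.7 0 0 0 22.3;0 -51.4 -25.7 0 0 0 22.3;0 -51.4 -25.7 0 0 0 22.3;0 -51.4 -25.7 0 0 0 22.3;0 -51.4 -25.7 0 0 0 22.3;0 -51.4 -25.7 0 0 0 22.3;0 -51.4 -25.7 0 0 0 22.3;0 -51.4 -25.7 0 0 0 22.3' 20
cat > st.py <<'E'
from h import *
def st():
    s=read_state();R=np.array(s["tool_rot"]);p=np.array(s["ee_pos"])
    yd=np.degrees(np.arctan2(R[1,1],R[0,1])); return s,R,p,yd
def show():
    s,R,p,yd=st();print("t",round(s["t"],2),"p",p.round(4),"ydir",round(yd,2),"F",np.round(s["contact_force"],1),"open",round(s["opening"]*8.5,2),"gf",s["gripper_force"],"tilt",R[:2,2].round(3),"q7",round(s["q"][6],2))
E
python3 -c "
from st import *;show()"
```

```text
t: 2.2
ee_pos: [0.5645, 0.2076, 0.2093]
tool_rot: [[-0.722, 0.692, 0.001], [0.692, 0.722, 0.0], [-0.0, 0.001, -1.0]]
contact_force: [0.3, 0.5, -0.3]
opening: 0.0
gripper_force: 0.0
t 2.2 p [0.5645 0.2076 0.2093] ydir 46.18 F [ 0.3  0.5 -0.3] open 0.0 gf 0.0 tilt [0.001 0.   ] q7 0.47
```

```bash
cat >> st.py <<'E'
def go(P,yd_t):
    s,R,p,yd=st(); dp=R.T@(np.array(P)-p)*100; w=-((yd_t-yd+90)%180-90)
    return dp.round(2),round(w,1)
E
python3 -c "
from st import *;print(go([.6135,.1537,.065],46.2))"
```

```text
(array([-7.27, -0.5 , 14.43]), np.float64(-0.0))
```

```bash
python3 -m pendant '0 -7.3 -0.5 0 0 0 0;0 -7.3 -0.5 0 0 0 0;0 -7.3 -0.5 4 0 0 0;0 -7.3 -0.5 8 0 0 0;0 -7.3 -0.5 11 0 0 0;0 -7.3 -0.5 14.4 0 0 0;0 -7.3 -0.5 14.4 0 0 0;0 -7.3 -0.5 14.4 0 0 0'
python3 - <<'E'
from st import *
show(); x,y,a,t=np.load("mould.npy")
from fit import pts
s,R,p,yd=st()
for th,off in [(t,.03),(t,.018),(.47,.0145),(.4,.0145),(.33,.0145),(.26,.0145),(.19,.0145),(.12,.0145),(.06,.0145),(.03,.0145),(0,.0145),(0,.0125)]:
    M,S=pts((x,y,a,th)); P=S([.03+off,-.03,.065]); print(round(th,2),off,*go(P,np.degrees(a+th)))
E
```

```text
t: 2.87
ee_pos: [0.6114, 0.1547, 0.0638]
tool_rot: [[-0.721, 0.693, -0.004], [0.693, 0.721, -0.001], [0.002, -0.003, -1.0]]
contact_force: [0.1, 0.0, 0.3]
opening: 0.003
gripper_force: 0.0
t 2.87 p [0.6114 0.1547 0.0638] ydir 46.17 F [0.1 0.  0.3] open 0.02 gf 0.0 tilt [-0.004 -0.001] q7 0.63
0.53 0.03 [-0.23 -4.93 -0.1 ] -0.0
0.53 0.018 [-0.23 -6.13 -0.1 ] -0.0
0.47 0.0145 [-0.48 -7.19 -0.09] 3.4
0.4 0.0145 [-0.71 -8.02 -0.09] 7.4
0.33 0.0145 [-0.89 -8.86 -0.09] 11.5
0.26 0.0145 [-1.   -9.72 -0.09] 15.5
0.19 0.0145 [ -1.06 -10.58  -0.08] 19.5
0.12 0.0145 [ -1.05 -11.44  -0.08] 23.5
0.06 0.0145 [ -1.   -12.18  -0.08] 26.9
0.03 0.0145 [ -0.96 -12.55  -0.08] 28.6
0 0.0145 [ -0.91 -12.91  -0.08] 30.4
0 0.0125 [ -0.8  -13.08  -0.08] 30.4
```

```bash
python3 -m pendant '0 -0.2 -3 0 0 0 0;0 -0.2 -4.9 0 0 0 0;0 -0.2 -6.1 0 0 0 0;0 -0.5 -7.2 0 0 0 3.4;0 -0.7 -8 0 0 0 7.4;0 -0.9 -8.9 0 0 0 11.5;0 -1 -9.7 0 0 0 15.5;0 -1.05 -10.6 0 0 0 19.5;0 -1.05 -11.4 0 0 0 23.5;0 -1 -12.2 0 0 0 27;0 -1 -12.2 0 0 0 27'
python3 -c "
from st import *;show();s,R,p,yd=st();print(R.T@np.array(s['contact_force']))"
```

```text
t: 3.78
ee_pos: [0.5368, 0.0598, 0.0675]
tool_rot: [[-0.325, 0.946, 0.004], [0.946, 0.325, 0.001], [-0.0, 0.004, -1.0]]
contact_force: [1.4, -0.4, 1.0]
opening: -0.0
gripper_force: 0.3
t 3.78 p [0.5368 0.0598 0.0675] ydir 18.97 F [ 1.4 -0.4  1. ] open -0.0 gf 0.34581177511427086 tilt [0.004 0.001] q7 0.35
[-0.87186675  1.20542955 -1.02680879]
```

```bash
python3 -m pendant '0 0 -0.35 0 0 0 2;0 0 -0.7 0 0 0 3.2;0 0 -0.8 0 0 0 3.2;0 0 -0.9 0 0 0 3.2;0 0 -1 0 0 0 3.2;0 0 -1 0 0 0 3.2'
python3 - <<'E'
from st import *;show();s,R,p,yd=st();print(R.T@np.array(s['contact_force']))
c=cam("top");im=c["pixels"];crop(im,"top1",190,165,220,100,3.6)
E
```

```text
t: 4.28
ee_pos: [0.5264, 0.0573, 0.0654]
tool_rot: [[-0.276, 0.961, 0.001], [0.961, 0.276, 0.001], [0.0, 0.001, -1.0]]
contact_force: [2.9, 0.5, 2.8]
opening: -0.003
gripper_force: 1.5
t 4.28 p [0.5264 0.0573 0.0654] ydir 16.03 F [2.9 0.5 2.8] open -0.03 gf 1.5028850210364908 tilt [0.001 0.001] q7 0.31
[-0.32540198  2.97474507 -2.82277813]
```

View pics/top1.png

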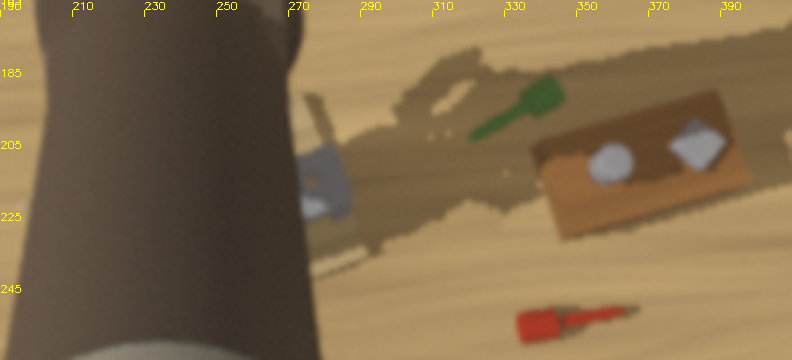

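```bash
python3 -m pendant '0 0 -0.15 0 0 0 0;0 0 -0.3 0 0 0 0;0 0 -0.3 0 0 0 0'
python3 - <<'E'
from st import *;show();s,R,p,yd=st();print(R.T@np.array(s['contact_force']))
x,y,a,t=np.load("mould.npy");c,q=np.cos(a),np.sin(a);print(np.array([[c,q],[-q,c]])@(p[:2]-[x,y]))
E
```

```text
t: 4.58
ee_pos: [0.5243, 0.0567, 0.0654]
tool_rot: [[-0.276, 0.961, 0.003], [0.961, 0.276, 0.001], [-0.0, 0.003, -1.0]]
contact_force: [7.7, 1.7, 1.5]
opening: -0.003
gripper_force: 3.5
t 4.58 p [0.5243 0.0567 0.0654] ydir 16.0 F [7.7 1.7 1.5] open -0.02 gf 3.5197860561311245 tilt [0.003 0.001] q7 0.31
[-0.50673939  7.89048132 -1.47568553]
[ 0.0409     -0.02756869]
```

```bash
python3 -m pendant '0 0 0.2 0 0 0 0;0 0 0.4 0 0 0 0;0 0 0.7 0 0 0 0;0 0 1.5 0 0 0 0;0 0 3 0 0 0 0;0 0 4 0 0 0 0;0 0 4 -4 0 0 0;0 0 4 -8 0 0 0;0 0 4 -12 0 0 0;6 0 4 -14 0 0 0;6 0 4 -14 0 0 0'
python3 - <<'E'
from st import *;import pickle
show(); cs={n:cam(n) for n in("side","top")};pickle.dump(cs,open("c1.pkl","wb"))
from scipy.optimize import least_squares
boxes={}
for n,(u,v) in(("top",(359,210)),("side",(281,277))):
    im=cs[n]["pixels"];hsv=cv2.cvtColor(im,cv2.COLOR_BGR2HSV);m=((hsv[...,1]<70)&(hsv[...,2]>60)).astype(np.uint8)
    k,l,stt,ce=cv2.connectedComponentsWithStats(m); i=l[v,u]; print(n,i,stt[i],ce[i]); boxes[n]=(stt[i],ce[i],l==i)
th=np.linspace(0,2*np.pi,40);cyl=np.array([[r*np.cos(t),r*np.sin(t),z] for r,zs in((.012,(.06,.086)),(.005,(.045,))) for z in zs for t in th])
def cen(c,p):
    m=np.zeros((384*8,512*8),np.uint8)
    for part in(cyl[:80],):
        q=proj(c,part+[p[0],p[1],0]); cv2.fillConvexPoly(m,cv2.convexHull(((q+.5)*8).astype(np.int32)),1)
    M=cv2.moments(m,True); return np.array([M["m10"]/M["m00"],M["m01"]/M["m00"]])/8-.5, M["m00"]/64
for n in boxes:
    P=np.array([.495,-.214]);
    for _ in range(4):
        e,A=cen(cs[n],P);J=np.array([(cen(cs[n],P+d)[0]-e)/.004 for d in np.eye(2)*.004]).T;P=P+np.linalg.solve(J,boxes[n][1]-e)
    print(n,P,A)
im=cs["top"]["pixels"];crop(im,"top2",190,165,220,100,3.6)
E
```

```text
t: 5.5
ee_pos: [0.5641, 0.0671, 0.2098]
tool_rot: [[-0.275, 0.961, 0.007], [0.962, 0.275, 0.002], [-0.0, 0.007, -1.0]]
contact_force: [-0.3, 0.1, 1.2]
opening: 0.268
gripper_force: 0.0
t 5.5 p [0.5641 0.0671 0.2098] ydir 15.95 F [-0.3  0.1  1.2] open 2.28 gf 0.0 tilt [0.007 0.002] q7 0.23
top 133 [354 205  12  11 106] [359.46226415 210.28301887]
side 128 [276 269  12  18 164] [281.05487805 276.87804878]
top [ 0.49582003 -0.21589644] 110.203125
side [ 0.49450955 -0.21679632] 163.859375
```

View pics/top2.png

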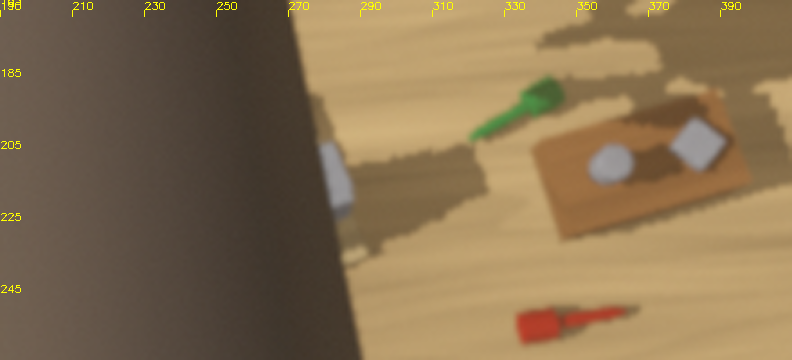

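```bash
python3 -c "
from st import *;print(go([.4951,-.2163,.15],15.8))"
```

```text
(array([-25.43, -14.2 ,   5.51]), np.float64(0.2))
```

```bash
python3 -m pendant '6 -25.4 -14.2 0 0 0 0.2;6 -25.4 -14.2 0 0 0 0.2;6 -25.4 -14.2 0 0 0 0.2;6 -25.4 -14.2 0 0 0 0.2;6 -25.4 -14.2 0 0 0 0.2;6 -25.4 -14.2 0 0 0 0.2;6 -25.4 -14.2 0 0 0 0.2;6 -25.4 -14.2 3 0 0 0.2;6 -25.4 -14.2 5.5 0 0 0.2;6 -25.4 -14.2 5.5 0 0 0.2;6 -25.4 -14.2 5.5 0 0 0.2;6 -25.4 -14.2 5.5 0 0 0.2'; python3 -c "
from st import *;show();print(go([.4951,-.2163,.062],15.8))"
```

```text
t: 6.6
ee_pos: [0.4948, -0.2159, 0.1501]
tool_rot: [[-0.272, 0.962, -0.001], [0.962, 0.272, -0.0], [0.0, -0.001, -1.0]]
contact_force: [0.2, -0.6, 1.0]
opening: 0.705
gripper_force: 0.0
t 6.6 p [ 0.4948 -0.2159  0.1501] ydir 15.8 F [ 0.2 -0.6  1. ] open 5.99 gf 0.0 tilt [-0.001 -0.   ] q7 0.82
(array([-0.04,  0.03,  8.81]), np.float64(0.0))
```

Descend and grip with moderate force.

```bash
python3 -m pendant '6 0 0 3.5 0 0 0;6 0 0 6.5 0 0 0;6 0 0 8.3 0 0 0;6 0 0 8.8 0 0 0;6 0 0 8.8 0 0 0;0 0 0 8.8 0 0 0;0 0 0 8.8 0 0 0;0 0 0 8.8 0 0 0;0 0 0 8.8 0 0 0;0 0 0 8.8 0 0 0;0 0 0 8.8 0 0 0' 60; python3 -c "
from st import *;show()"
```

```text
t: 7.52
ee_pos: [0.4954, -0.2171, 0.0638]
tool_rot: [[-0.271, 0.963, 0.002], [0.963, 0.271, -0.001], [-0.001, 0.002, -1.0]]
contact_force: [-3.3, -0.7, 11.4]
opening: -0.002
gripper_force: 6.0
t 7.52 p [ 0.4954 -0.2171  0.0638] ydir 15.73 F [-3.3 -0.7 11.4] open -0.02 gf 5.974670159630477 tilt [ 0.002 -0.001] q7 0.9
```

Run:
```python
from st import *
show(); a=cam("side")["pixels"]; crop(a,"side3",215,195,130,140,4.2)
```

```text
t 7.52 p [ 0.4954 -0.2171  0.0638] ydir 15.73 F [-3.3 -0.7 11.4] open -0.02 gf 5.974670159630477 tilt [ 0.002 -0.001] q7 0.9
```

View pics/side3.png

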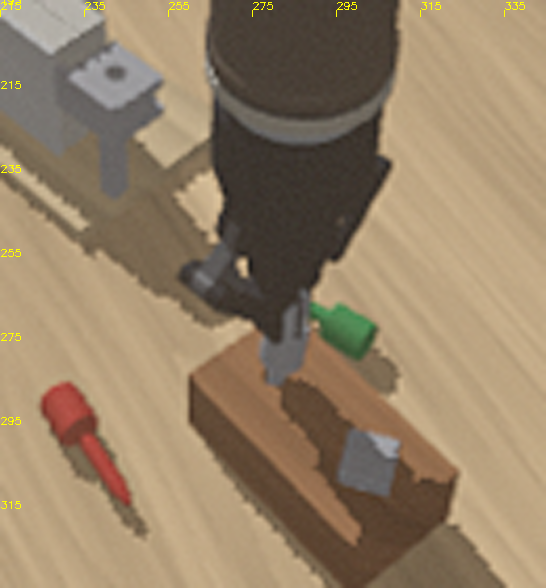

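```bash
python3 -m pendant '6 0 0 0 0 0 0;6 0 0 0 0 0 0;6 0 0 0 0 0 0;6 0 0 0 0 0 0;6 0 0 0 0 0 0;6 0 0 -3 0 0 0;6 0 0 -6 0 0 0;6 0 0 -9 0 0 0;6 3 4 -12 0 0 0;6 6 8 -12 0 0 0;6 8 12 -12 0 0 0;6 8 12 -12 0 0 0'
cat > knob.py <<'E'
from st import *
def comp(im,u,v):
    hsv=cv2.cvtColor(im,cv2.COLOR_BGR2HSV);m=((hsv[...,1]<70)&(hsv[...,2]>60)).astype(np.uint8)
    k,l,stt,ce=cv2.connectedComponentsWithStats(m); i=l[v,u]; return i,stt[i],ce[i].round(2),im[v,u]
E
python3 - <<'E'
from knob import *
show()
for n,(u,v) in(("top",(359,210)),("side",(281,277))):
    c=cam(n); print(n,comp(c["pixels"],u,v)); P=c["pixels"]
    if n=="side": crop(P,"side4",235,225,100,100,5)
E
```

```text
t: 8.57
ee_pos: [0.5913, -0.102, 0.1828]
tool_rot: [[-0.275, 0.961, 0.002], [0.961, 0.275, 0.002], [0.001, 0.003, -1.0]]
contact_force: [1.0, 1.0, -1.0]
opening: 0.703
gripper_force: 0.0
t 8.57 p [ 0.5913 -0.102   0.1828] ydir 15.99 F [ 1.  1. -1.] open 5.97 gf 0.0 tilt [0.002 0.002] q7 0.58
top (np.int32(223), array([ 267,  177,  135,  207, 8384], dtype=int32), array([333.87, 276.36]), array([60, 70, 82], dtype=uint8))
side (np.int32(166), array([274, 269,  12,  18, 159], dtype=int32), array([279.61, 276.85]), array([145, 143, 144], dtype=uint8))
```

View pics/side4.png

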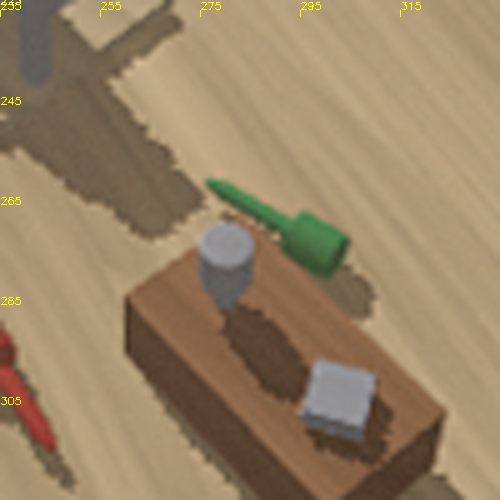

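```bash
cat >> knob.py <<'E'
th=np.linspace(0,2*np.pi,40);cyl=np.array([[.012*np.cos(t),.012*np.sin(t),z] for z in (.06,.086) for t in th])
def cen(c,p):
    m=np.zeros((384*8,512*8),np.uint8); q=proj(c,cyl+[p[0],p[1],p[2] if len(p)>2 else 0]); cv2.fillConvexPoly(m,cv2.convexHull(((q+.5)*8).astype(np.int32)),1)
    M=cv2.moments(m,True); return np.array([M["m10"]/M["m00"],M["m01"]/M["m00"]])/8-.5
def solve(c,uv,P=(.495,-.216)):
    P=np.array(P)
    for _ in range(4):
        e=cen(c,P);J=np.array([(cen(c,P+d)-e)/.004 for d in np.eye(2)*.004]).T;P=P+np.linalg.solve(J,uv-e)
    return P
E
python3 -c "
from knob import *
import pickle
cs=pickle.load(open('c1.pkl','rb'));print(solve(cs['side'],[279.61,276.85]))
for P in ([.4954,-.2171,.0638],[.4954,-.2171,.086]): print(proj(cs['side'],P))
print(go([.494,-.216,.15],15.8))
"
```

```text
[ 0.49177748 -0.2152339 ]
[[281.35481289 279.42189583]]
[[281.81657213 273.29655665]]
(array([ -8.34, -12.59,   3.12]), np.float64(0.4))
```

```bash
python3 -m pendant '7 -8.35 -12.65 0 0 0 0.4;7 -8.35 -12.65 0 0 0 0.4;7 -8.35 -12.65 0 0 0 0.4;7 -8.35 -12.65 0 0 0 0.4;7 -8.35 -12.65 3 0 0 0.4;7 -8.35 -12.65 7 0 0 0.4;7 -8.35 -12.65 10 0 0 0.4;7 -8.35 -12.65 12.4 0 0 0.4;7 -8.35 -12.65 12.4 0 0 0.4;7 -8.35 -12.65 12.4 0 0 0.4' 20; python3 -c "
from st import *;show()"
python3 -m pendant '3.5 0 0 0 0 0 0;3.5 0 0 0 0 0 0;3.5 0 0 0 0 0 0;3.5 0 0 0 0 0 0;3.5 0 0 0 0 0 0'
python3 -m pendant '2.2 0 0 0 0 0 0;2.2 0 0 0 0 0 0'
python3 - <<'E'
from st import *
show(); a=cam("side")["pixels"]; crop(a,"side5",235,225,100,100,5)
E
```

```text
t: 9.5
ee_pos: [0.488, -0.2218, 0.0574]
tool_rot: [[-0.264, 0.965, -0.003], [0.965, 0.264, 0.0], [0.001, -0.003, -1.0]]
contact_force: [0.4, -0.4, 1.2]
opening: 0.821
gripper_force: 0.0
t 9.5 p [ 0.488  -0.2218  0.0574] ydir 15.3 F [ 0.4 -0.4  1.2] open 6.98 gf 0.0 tilt [-0.003  0.   ] q7 0.91
t: 9.92
ee_pos: [0.49, -0.2214, 0.0589]
tool_rot: [[-0.265, 0.964, 0.002], [0.964, 0.265, -0.0], [-0.001, 0.001, -1.0]]
contact_force: [-0.3, 0.1, -1.2]
opening: 0.412
gripper_force: 0.0
t: 10.08
ee_pos: [0.4908, -0.2214, 0.0588]
tool_rot: [[-0.265, 0.964, 0.003], [0.964, 0.265, -0.0], [-0.001, 0.002, -1.0]]
contact_force: [2.2, -0.2, 3.9]
opening: 0.261
gripper_force: 16.8
t 10.08 p [ 0.4908 -0.2214  0.0588] ydir 15.39 F [ 2.2 -0.2  3.9] open 2.22 gf 16.796329021453857 tilt [ 0.003 -0.   ] q7 0.91
```

View pics/side5.png

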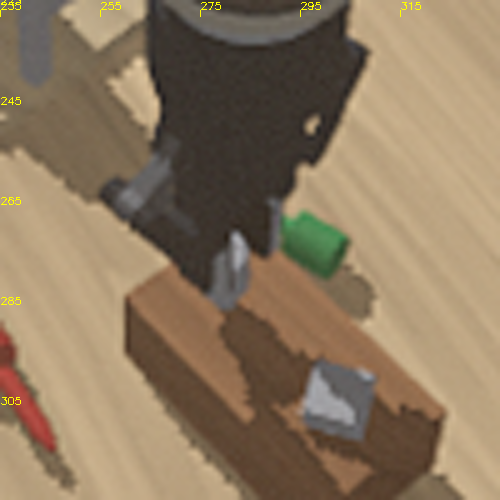

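```bash
python3 -m pendant '4.5 0 0 0 0 0 0;4.5 0 0 0 0 0 0;4.5 0.65 0.2 0 0 0 0;4.5 0.65 0.2 0 0 0 0;4.5 0.65 0.2 0 0 0 0;4.5 0.65 0.2 0 0 0 0' ; python3 -m pendant '2 0 0 0 0 0 0;2 0 0 0 0 0 0;2 0 0 0 0 0 0;2 0 0 0 0 0 0;2 0 0 0 0 0 0'
python3 - <<'E'
from st import *
show()
E
```

```text
t: 10.63
ee_pos: [0.4895, -0.2143, 0.0578]
tool_rot: [[-0.265, 0.964, -0.0], [0.964, 0.265, 0.0], [0.0, -0.0, -1.0]]
contact_force: [0.4, -0.3, -0.1]
opening: 0.521
gripper_force: 0.0
t: 11.05
ee_pos: [0.4897, -0.2146, 0.058]
tool_rot: [[-0.265, 0.964, 0.0], [0.964, 0.265, -0.0], [-0.0, 0.0, -1.0]]
contact_force: [0.1, -0.3, 1.2]
opening: 0.258
gripper_force: 19.6
t 11.05 p [ 0.4897 -0.2146  0.058 ] ydir 15.36 F [ 0.1 -0.3  1.2] open 2.19 gf 19.556878209114075 tilt [ 0. -0.] q7 0.9
```

```bash
python3 -m pendant '1.5 0 0 0 0 0 0;1.5 0 0 0 0 0 0;1.5 0 0 -0.5 0 0 0;1.5 0 0 -1.2 0 0 0;1.5 0 0 -2 0 0 0;1.5 0 0 -2 0 0 0' 40
python3 - <<'E'
from st import *
show()
E
```

```text
t: 11.55
ee_pos: [0.4901, -0.2151, 0.0797]
tool_rot: [[-0.265, 0.964, 0.002], [0.964, 0.265, -0.0], [-0.001, 0.001, -1.0]]
contact_force: [-1.7, -0.5, 0.4]
opening: 0.242
gripper_force: 39.3
t 11.55 p [ 0.4901 -0.2151  0.0797] ydir 15.36 F [-1.7 -0.5  0.4] open 2.06 gf 39.32166874408722 tilt [ 0.002 -0.   ] q7 0.88
```

```bash
python3 -m pendant '1.5 0 0 -3 0 0 0;1.5 0 0 -6 0 0 0;1.5 0 0 -9 0 0 0;1.5 0 0 -11 0 0 0;1.5 0 0 -11 0 0 0;1.5 0 0 -11 0 0 0'
python3 - <<'E'
from st import *
show();print(go([.502,-.0145,.165],15.8))
E
```

```text
t: 12.05
ee_pos: [0.4904, -0.2146, 0.1892]
tool_rot: [[-0.265, 0.964, 0.003], [0.964, 0.265, -0.0], [-0.001, 0.003, -1.0]]
contact_force: [-0.7, 0.4, -0.6]
opening: 0.243
gripper_force: 39.3
t 12.05 p [ 0.4904 -0.2146  0.1892] ydir 15.38 F [-0.7  0.4 -0.6] open 2.06 gf 39.29046034812927 tilt [ 0.003 -0.   ] q7 0.79
(array([18.99,  6.42,  2.42]), np.float64(-0.4))
```

```bash
python3 -m pendant '1.5 4 1.4 0 0 0 0;1.5 8 2.7 0 0 0 0;1.5 12 4 0 0 0 -0.4;1.5 15 5.2 0 0 0 -0.4;1.5 17.5 6 0 0 0 -0.4;1.5 19 6.4 0 0 0 -0.4;1.5 19 6.4 1 0 0 -0.4;1.5 19 6.4 1.5 0 0 -0.4;1.5 19 6.4 1.5 0 0 -0.4;1.5 19 6.4 1.5 0 0 -0.4;1.5 19 6.4 1.5 0 0 -0.4'
python3 - <<'E'
from st import *
show()
c=cam("side");cv2.imwrite("pics/side6full.png",c["pixels"])
crop(c["pixels"],"side6",200,155,90,75,6.6)
import pickle;pickle.dump(c,open("c6.pkl","wb"))
M=np.load("mould.npy")
print(proj(c,[[.502,-.0145,.09],st()[2],st()[2]-[0,0,.048]]))
E
```

```text
t: 12.97
ee_pos: [0.5008, -0.0158, 0.1728]
tool_rot: [[-0.27, 0.963, -0.001], [0.963, 0.27, -0.001], [-0.0, -0.001, -1.0]]
contact_force: [0.4, 0.6, -1.3]
opening: 0.242
gripper_force: 39.3
t 12.97 p [ 0.5008 -0.0158  0.1728] ydir 15.64 F [ 0.4  0.6 -1.3] open 2.05 gf 39.279277324676514 tilt [-0.001 -0.001] q7 0.36
[[242.22526646 211.90454757]
 [241.10805465 187.08870066]
 [241.67390998 202.05347398]]
```

View pics/side6.png

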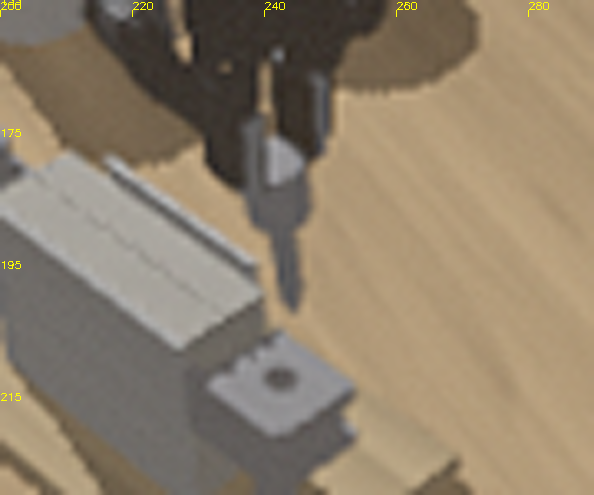

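Run:
```python
from knob import *
import pickle
c=pickle.load(open("c6.pkl","rb"));im=c["pixels"].astype(int)
s=im.max(2)-im.min(2)
for r in range(184,205): print(r,s[r,234:252].tolist(),)
v=im.sum(2)//3
print("hole")
for r in range(207,217): print(r,v[r,234:252].tolist())
```

```text
184 [59, 50, 26, 2, 2, 6, 6, 5, 4, 4, 3, 4, 16, 48, 60, 55, 55, 56]
185 [58, 59, 51, 14, 2, 4, 5, 5, 4, 5, 6, 3, 13, 44, 58, 56, 56, 55]
186 [57, 58, 52, 23, 1, 6, 5, 5, 5, 5, 4, 2, 9, 40, 58, 55, 57, 56]
187 [57, 58, 55, 31, 2, 3, 4, 3, 7, 5, 5, 2, 19, 49, 57, 54, 55, 56]
188 [59, 57, 60, 52, 5, 1, 5, 5, 4, 5, 2, 6, 34, 55, 55, 54, 55, 56]
189 [60, 58, 59, 57, 38, 15, 4, 3, 4, 2, 10, 33, 52, 59, 57, 56, 54, 55]
190 [51, 61, 59, 59, 58, 49, 30, 4, 3, 2, 25, 53, 60, 57, 56, 56, 54, 54]
191 [20, 51, 60, 59, 61, 62, 53, 12, 2, 2, 16, 47, 59, 57, 57, 58, 55, 54]
192 [5, 16, 35, 57, 61, 62, 52, 16, 2, 3, 13, 44, 57, 57, 57, 57, 57, 56]
193 [4, 2, 3, 27, 48, 59, 54, 23, 1, 4, 5, 38, 58, 55, 55, 56, 58, 56]
194 [8, 6, 1, 1, 19, 49, 55, 29, 1, 3, 3, 39, 58, 54, 54, 57, 56, 57]
195 [10, 8, 5, 2, 15, 48, 60, 47, 2, 2, 1, 36, 60, 56, 54, 55, 56, 57]
196 [13, 11, 8, 3, 16, 48, 64, 54, 3, 4, 2, 33, 59, 56, 55, 56, 57, 57]
197 [11, 12, 10, 6, 13, 47, 64, 54, 1, 1, 1, 22, 50, 58, 55, 54, 55, 56]
198 [11, 11, 10, 9, 8, 29, 60, 55, 18, 1, 3, 19, 48, 56, 55, 56, 55, 54]
199 [11, 12, 9, 10, 6, 15, 46, 
[... 660 characters left out ...]
3, 148, 151, 149, 147, 145, 145, 148, 155, 156]
210 [85, 114, 154, 150, 148, 146, 141, 129, 124, 132, 143, 148, 148, 147, 145, 144, 147, 151]
211 [111, 126, 149, 146, 149, 140, 111, 83, 89, 90, 113, 140, 148, 148, 148, 146, 148, 148]
212 [149, 145, 147, 146, 147, 136, 98, 84, 89, 87, 102, 133, 146, 147, 147, 149, 145, 145]
213 [147, 144, 141, 145, 146, 142, 124, 101, 92, 101, 115, 143, 145, 143, 145, 148, 148, 148]
214 [151, 148, 144, 143, 144, 146, 146, 133, 127, 131, 136, 147, 145, 146, 143, 147, 148, 136]
215 [142, 149, 149, 145, 144, 145, 147, 147, 148, 150, 147, 147, 143, 145, 147, 145, 127, 99]
216 [102, 133, 148, 149, 144, 144, 142, 144, 144, 145, 146, 146, 146, 145, 140, 123, 89, 87]
```

Run:
```python
from knob import *
import pickle
c=pickle.load(open("c6.pkl","rb"));im=c["pixels"].astype(float)
v=im.sum(2)/3; w=np.clip(148-v[209:216,239:247],0,None); w[w<6]=0
hu=(w.sum(0)@np.arange(239,247))/w.sum(); hv=(w.sum(1)@np.arange(209,216))/w.sum(); print("hole px",hu,hv)
H=atz(c,hu,hv,.09);print("H",H)
s,R,p,yd=st(); print(p,yd)
for z in(-.0495,-.048,-.0465):
    T=atz(c,243.95,201.2,p[2]+z); print(z,T,"tip-TCP tool",(R.T@(T-p)*1000).round(1),"need tool mm",(R.T@(H-T)*1000).round(1))
# fork slope check: shank mid
for row,u in((191,242.53),(197,243.4)):
    print(u,row)
```

```text
hole px 241.9989051094891 211.93868613138687
H [ 0.50144917 -0.01434217  0.09      ]
[ 0.50101112 -0.01557422  0.17299834] 15.654231194751947
-0.0495 [ 0.50792382 -0.01401818  0.12349834] tip-TCP tool [-0.4  7.1 49.5] need tool mm [ 1.4 -6.3 33.5]
-0.048 [ 0.5072357  -0.01546834  0.12499834] tip-TCP tool [-1.6  6.  48. ] need tool mm [ 2.7 -5.3 35. ]
-0.0465 [ 0.50654758 -0.01691851  0.12649834] tip-TCP tool [-2.8  5.  46.5] need tool mm [ 3.9 -4.2 36.5]
242.53 191
243.4 197
```

```bash
python3 -m pendant '1.5 0.15 -0.1 0 2.5 0.7 0;1.5 0.15 -0.1 0 5.1 1.4 0;1.5 0.15 -0.1 1 5.1 1.4 0;1.5 0.15 -0.1 2 5.1 1.4 0;1.5 0.15 -0.1 2 5.1 1.4 0;1.5 0.15 -0.1 2 5.1 1.4 0'
cat > pin.py <<'E'
from knob import *
s,R,p,yd=st();show()
c=cam("side");im=c["pixels"].astype(float);sat=im.max(2)-im.min(2)
print("tcp px",proj(c,p))
cov=np.clip(1-sat/57,0,1)
print("cov");
for r in range(190,214): print(r,(cov[r,234:252]*9).round().astype(int).tolist(),(im[r,236:250].sum(1)/3).astype(int).tolist())
E
python3 pin.py
```

```text
t: 13.52
ee_pos: [0.4985, -0.0136, 0.152]
tool_rot: [[-0.27, 0.958, -0.094], [0.963, 0.271, -0.001], [0.024, -0.09, -0.996]]
contact_force: [0.2, 0.4, -0.5]
opening: 0.246
gripper_force: 39.3
t 13.52 p [ 0.4985 -0.0136  0.152 ] ydir 15.79 F [ 0.2  0.4 -0.5] open 2.09 gf 39.30941998958588 tilt [-0.094 -0.001] q7 0.39
tcp px [[240.03866439 193.61834683]]
cov
190 [0, 0, 6, 8, 8, 8, 8, 9, 8, 8, 8, 8, 2, 0, 0, 0, 1, 0] [112, 96, 97, 91, 86, 95, 93, 93, 88, 90, 126, 156, 150, 149]
191 [5, 2, 5, 9, 8, 8, 8, 8, 8, 8, 9, 8, 2, 0, 0, 0, 0, 1] [128, 89, 95, 97, 94, 96, 94, 95, 92, 88, 126, 154, 152, 150]
192 [8, 7, 8, 9, 9, 8, 8, 8, 8, 9, 9, 8, 3, 0, 0, 0, 0, 0] [139, 85, 93, 96, 94, 95, 95, 95, 91, 88, 123, 151, 152, 152]
193 [8, 9, 9, 8, 8, 9, 8, 8, 8, 8, 9, 7, 2, 0, 0, 0, 0, 0] [149, 86, 92, 95, 96, 95, 97, 93, 88, 94, 127, 148, 149, 150]
194 [8, 8, 8, 8, 8, 9, 8, 8, 8, 9, 9, 4, 0, 0, 0, 0, 0, 0] [95, 88, 95, 95, 94, 93, 93, 92, 87, 114, 142, 147, 146, 151]
195 [7, 8, 8, 8, 8, 8, 8, 8, 9, 8, 5, 1, 0, 0, 0, 0, 0, 0] [105, 96, 94, 94, 93, 93, 95, 93, 110, 134, 148, 145, 143, 148]
196 [7, 7, 8,
[... 1566 characters left out ...]
1, 116, 156, 140, 98, 115, 147, 149, 146, 147, 146, 145, 155]
209 [7, 8, 9, 9, 9, 9, 9, 9, 9, 9, 9, 9, 8, 9, 7, 2, 0, 0] [134, 140, 124, 149, 147, 131, 133, 152, 150, 149, 146, 146, 144, 148]
210 [8, 9, 9, 9, 9, 9, 9, 9, 9, 9, 9, 9, 9, 8, 8, 9, 4, 1] [153, 152, 150, 146, 141, 131, 125, 131, 142, 148, 148, 146, 145, 147]
211 [9, 9, 9, 9, 9, 9, 8, 8, 8, 8, 8, 9, 9, 9, 9, 8, 9, 5] [147, 147, 147, 140, 110, 85, 92, 93, 112, 140, 148, 146, 146, 145]
212 [9, 9, 9, 9, 9, 9, 8, 8, 8, 8, 8, 9, 9, 9, 9, 9, 8, 8] [147, 146, 147, 138, 97, 83, 90, 84, 99, 134, 148, 147, 147, 147]
213 [9, 9, 9, 9, 9, 9, 9, 8, 8, 8, 9, 9, 9, 9, 9, 9, 9, 9] [142, 143, 146, 143, 122, 98, 96, 96, 113, 143, 146, 144, 145, 149]
```

Run:
```python
from knob import *
c=cam("side");s,R,p,yd=st();H=np.array([.5015,-.0143,.09])
print(proj(c,H))
for z in(-.0495,-.048,-.0465):
    T=atz(c,241.35,208.05,p[2]+z); print(z,T,"need world mm",((H-T)*1000).round(1),"tool",(R.T@(H-T)*1000).round(1))
print("down 1cm world in tool cm",R.T@[0,0,-1])
print(p, "pred tip (tool -1.6,6,48):",p+R@[-.0016,.006,.048])
```

```text
[[242.00965752 211.9213782 ]]
-0.0495 [ 0.50036602 -0.01374367  0.10347448] need world mm [  1.1  -0.6 -13.5] tool [-1.2  2.1 13.3]
-0.048 [ 0.49971747 -0.01514874  0.10497448] need world mm [  1.8   0.8 -15. ] tool [-0.   3.3 14.7]
-0.0465 [ 0.49906891 -0.01655381  0.10647448] need world mm [  2.4   2.3 -16.5] tool [ 1.1  4.4 16.2]
down 1cm world in tool cm [-0.02439588  0.08862596  0.99576618]
[ 0.49927455 -0.01341135  0.15297448] pred tip (tool -1.6,6,48): [ 0.50104512 -0.01335063  0.10460691]
```

```bash
python3 -m pendant '1.5 -0.06 0.21 1 0 0 0;1.5 -0.06 0.21 1 0 0 0;1.5 -0.07 0.25 1.4 0 0 0;1.5 -0.08 0.29 1.8 0 0 0;1.5 -0.08 0.29 1.8 0 0 0'; python3 -c "
from st import *;show()"
```

```text
t: 14.03
ee_pos: [0.5005, -0.0132, 0.134]
tool_rot: [[-0.271, 0.958, -0.093], [0.962, 0.272, -0.001], [0.025, -0.09, -0.996]]
contact_force: [-0.7, -0.9, -0.4]
opening: 0.242
gripper_force: 39.3
t 14.03 p [ 0.5005 -0.0132  0.134 ] ydir 15.84 F [-0.7 -0.9 -0.4] open 2.05 gf 39.30206894874573 tilt [-0.093 -0.001] q7 0.4
```

```bash
python3 -m pendant '1.5 -0.01 0.03 0.3 0 0 0;1.5 -0.015 0.05 0.6 0 0 0;1.5 -0.02 0.07 0.8 0 0 0;1.5 -0.02 0.07 0.8 0 0 0'; python3 -c "
from st import *;show()"
```

```text
t: 14.37
ee_pos: [0.5007, -0.0132, 0.1263]
tool_rot: [[-0.271, 0.958, -0.093], [0.962, 0.272, -0.001], [0.024, -0.09, -0.996]]
contact_force: [-0.7, 0.7, -0.7]
opening: 0.245
gripper_force: 39.3
t 14.37 p [ 0.5007 -0.0132  0.1263] ydir 15.83 F [-0.7  0.7 -0.7] open 2.08 gf 39.30494427680969 tilt [-0.093 -0.001] q7 0.41
```

Tip about 12 mm into the fork, no force. Continue into the tongue.

```bash
python3 -m pendant '1.5 -0.01 0.03 0.3 0 0 0;1.5 -0.015 0.05 0.6 0 0 0;1.5 -0.02 0.08 0.9 0 0 0;1.5 -0.03 0.1 1.2 0 0 0;1.5 -0.03 0.1 1.2 0 0 0'; python3 -c "
from st import *;show()"
```

```text
t: 14.78
ee_pos: [0.5005, -0.0132, 0.114]
tool_rot: [[-0.271, 0.958, -0.093], [0.962, 0.272, -0.001], [0.025, -0.09, -0.996]]
contact_force: [-0.3, 0.2, -1.0]
opening: 0.249
gripper_force: 39.3
t 14.78 p [ 0.5005 -0.0132  0.114 ] ydir 15.84 F [-0.3  0.2 -1. ] open 2.11 gf 39.312697649002075 tilt [-0.093 -0.001] q7 0.42
```

```bash
python3 -m pendant '1.5 -0.01 0.03 0.4 0 0 0;1.5 -0.015 0.07 0.8 0 0 0;1.5 -0.03 0.11 1.2 0 0 0;1.5 -0.04 0.14 1.6 0 0 0;1.5 -0.04 0.14 1.6 0 0 0'; python3 -c "
from st import *;show()"
```

```text
t: 15.2
ee_pos: [0.5003, -0.0132, 0.0977]
tool_rot: [[-0.271, 0.958, -0.094], [0.962, 0.272, -0.001], [0.025, -0.09, -0.996]]
contact_force: [0.2, 0.5, -0.8]
opening: 0.248
gripper_force: 39.3
t 15.2 p [ 0.5003 -0.0132  0.0977] ydir 15.84 F [ 0.2  0.5 -0.8] open 2.11 gf 39.314090609550476 tilt [-0.094 -0.001] q7 0.43
```

```bash
python3 -m pendant '5 0 0 0 0 0 0;5 0 0 0 0 0 0;5 0 0 0 0 0 0;5 0 0 0 0 0 0;5 0 0 -2 0 0 0;5 0 0 -4 0 0 0;5 0 0 -6 -2.5 -0.7 0;5 0 0 -6 -5.1 -1.4 0;0 0 0 -6 -5.1 -1.4 0;0 0 0 -6 -5.1 -1.4 0;0 0 0 -6 -5.1 -1.4 0;0 0 0 -6 -5.1 -1.4 0' 40
python3 - <<'E'
from knob import *
show(); c=cam("side");im=c["pixels"]; print("knob expected",proj(c,[.5015,-.0143,.116]),proj(c,[.5015,-.0143,.09]))
g=im.astype(int).sum(2)//3
for r in range(196,216): print(r,g[r,232:254].tolist())
print(go([.5015,-.0143,.125],15.8))
E
```

```text
t: 16.2
ee_pos: [0.5064, -0.0131, 0.1579]
tool_rot: [[-0.272, 0.962, -0.002], [0.962, 0.272, -0.0], [0.0, -0.002, -1.0]]
contact_force: [-0.0, -0.6, 0.4]
opening: 0.024
gripper_force: 0.0
t 16.2 p [ 0.5064 -0.0131  0.1579] ydir 15.79 F [-0.  -0.6  0.4] open 0.2 gf 0.0 tilt [-0.002 -0.   ] q7 0.37
knob expected [[241.72292802 204.35751348]] [[242.00965752 211.9213782 ]]
196 [165, 165, 169, 166, 130, 105, 110, 140, 158, 156, 156, 149, 147, 145, 144, 145, 144, 147, 149, 151, 149, 148]
197 [162, 163, 165, 166, 165, 139, 121, 138, 155, 154, 155, 153, 147, 146, 144, 147, 145, 147, 150, 150, 150, 150]
198 [164, 162, 162, 162, 166, 166, 150, 141, 153, 154, 155, 158, 154, 147, 145, 146, 147, 146, 147, 148, 150, 152]
199 [163, 163, 162, 164, 166, 170, 165, 146, 142, 154, 154, 157, 157, 151, 146, 146, 148, 147, 147, 146, 151, 153]
200 [161, 167, 164, 168, 166, 157, 137, 102, 139, 153, 151, 153, 157, 157, 151, 147, 147, 147, 147, 148, 147, 149]
201 [155, 161, 167, 165, 151, 101, 89, 105, 142, 153, 150, 151, 155, 158, 155, 147, 146, 148, 147, 147, 148, 148]
202 [161, 154, 151, 121, 92, 92, 102, 1
[... 822 characters left out ...]
5, 157, 156, 152]
210 [96, 90, 84, 116, 154, 142, 104, 92, 95, 97, 97, 96, 97, 93, 87, 119, 151, 148, 146, 150, 157, 156]
211 [102, 114, 109, 127, 149, 139, 108, 91, 93, 94, 96, 93, 98, 92, 84, 121, 153, 148, 147, 146, 151, 156]
212 [135, 153, 147, 148, 148, 144, 122, 87, 93, 96, 96, 97, 95, 95, 87, 113, 146, 153, 148, 144, 145, 150]
213 [153, 154, 148, 144, 142, 149, 135, 94, 91, 96, 98, 97, 96, 95, 88, 87, 111, 146, 155, 151, 141, 139]
214 [126, 146, 150, 148, 145, 146, 141, 120, 102, 91, 93, 96, 93, 97, 91, 92, 87, 112, 141, 137, 112, 109]
215 [89, 115, 141, 149, 149, 146, 145, 146, 133, 104, 94, 93, 92, 93, 92, 93, 93, 89, 89, 84, 87, 117]
(array([ 0.03, -0.5 ,  3.28]), np.float64(-0.0))
```

```bash
python3 -m pendant '0 0 -0.5 1 0 0 0;0 0 -0.5 3 0 0 0;0 0 -0.5 3.8 0 0 0;0 0 -0.5 4.1 0 0 0;0 0 -0.5 4.3 0 0 0;0 0 -0.5 4.4 0 0 0;0 0 -0.5 4.4 0 0 0'; python3 -c "
from st import *;show()"
```

```text
t: 16.83
ee_pos: [0.502, -0.0146, 0.1147]
tool_rot: [[-0.272, 0.962, 0.0], [0.962, 0.272, -0.0], [-0.0, 0.0, -1.0]]
contact_force: [-0.5, -0.5, 0.5]
opening: -0.008
gripper_force: 0.0
t 16.83 p [ 0.502  -0.0146  0.1147] ydir 15.77 F [-0.5 -0.5  0.5] open -0.07 gf 0.0 tilt [ 0. -0.] q7 0.41
```

```bash
python3 -m pendant '0 0 0 0.15 0 0 0;0 0 0 0.3 0 0 0;0 0 0 0.3 0 0 0'; python3 -c "
from st import *;show()"; python3 -m pendant '0 0 0 0.2 0 0 0;0 0 0 0.4 0 0 0;0 0 0 0.4 0 0 0';python3 -c "
from st import *;show()"
```

```text
t: 17.08
ee_pos: [0.5017, -0.0145, 0.1115]
tool_rot: [[-0.272, 0.962, 0.0], [0.962, 0.272, 0.0], [0.0, 0.0, -1.0]]
contact_force: [0.2, 0.5, -0.4]
opening: -0.002
gripper_force: 0.0
t 17.08 p [ 0.5017 -0.0145  0.1115] ydir 15.77 F [ 0.2  0.5 -0.4] open -0.01 gf 0.0 tilt [0. 0.] q7 0.41
t: 17.33
ee_pos: [0.5014, -0.0145, 0.107]
tool_rot: [[-0.272, 0.962, -0.0], [0.962, 0.272, -0.0], [0.0, -0.0, -1.0]]
contact_force: [0.4, 0.8, 0.1]
opening: 0.003
gripper_force: 0.0
t 17.33 p [ 0.5014 -0.0145  0.107 ] ydir 15.77 F [0.4 0.8 0.1] open 0.03 gf 0.0 tilt [-0. -0.] q7 0.42
```

```bash
python3 -m pendant '0 0 0 0.4 0 0 0;0 0 0 0.8 0 0 0;0 0 0 1 0 0 0;0 0 0 1 0 0 0'; python3 -c "
from st import *;show()"; python3 -m pendant '0 0 0 0.2 0 0 0;0 0 0 0.3 0 0 0;0 0 0 0.3 0 0 0';python3 -c "
from st import *;show()"
```

```text
t: 17.67
ee_pos: [0.5011, -0.0146, 0.0967]
tool_rot: [[-0.272, 0.962, -0.001], [0.962, 0.272, -0.0], [0.0, -0.001, -1.0]]
contact_force: [-0.0, -0.1, -0.0]
opening: 0.001
gripper_force: 0.0
t 17.67 p [ 0.5011 -0.0146  0.0967] ydir 15.77 F [-0.  -0.1 -0. ] open 0.01 gf 0.0 tilt [-0.001 -0.   ] q7 0.43
t: 17.92
ee_pos: [0.5015, -0.0146, 0.0942]
tool_rot: [[-0.272, 0.962, -0.0], [0.962, 0.272, -0.0], [0.0, -0.0, -1.0]]
contact_force: [-0.1, -0.0, -0.3]
opening: 0.001
gripper_force: 0.0
t 17.92 p [ 0.5015 -0.0146  0.0942] ydir 15.77 F [-0.1 -0.  -0.3] open 0.01 gf 0.0 tilt [-0. -0.] q7 0.43
```

```bash
python3 -m pendant '0 0 0 0.15 0 0 0;0 0 0 0.2 0 0 0;0 0 0 0.2 0 0 0'; python3 -c "
from st import *;show()"; python3 -m pendant '0 0 0 0.15 0 0 0;0 0 0 0.2 0 0 0;0 0 0 0.2 0 0 0';python3 - <<'E'
from st import *;show()
c=cam("side");g=c["pixels"].astype(int).sum(2)//3
for r in range(190,216): print(r,g[r,230:254].tolist())
E
```

```text
t: 18.17
ee_pos: [0.5018, -0.0146, 0.0937]
tool_rot: [[-0.272, 0.962, 0.001], [0.962, 0.272, 0.001], [0.001, 0.001, -1.0]]
contact_force: [-5.9, -0.4, 16.1]
opening: 0.0
gripper_force: 8.2
t 18.17 p [ 0.5018 -0.0146  0.0937] ydir 15.75 F [-5.9 -0.4 16.1] open 0.0 gf 8.173695148725528 tilt [0.001 0.001] q7 0.43
t: 18.42
ee_pos: [0.5022, -0.0146, 0.0936]
tool_rot: [[-0.271, 0.962, 0.002], [0.962, 0.271, 0.002], [0.002, 0.002, -1.0]]
contact_force: [-13.0, 1.4, 38.8]
opening: -0.003
gripper_force: 19.5
t 18.42 p [ 0.5022 -0.0146  0.0936] ydir 15.74 F [-13.    1.4  38.8] open -0.02 gf 19.509768164134584 tilt [0.002 0.002] q7 0.43
190 [58, 118, 145, 107, 50, 45, 54, 50, 50, 51, 50, 52, 51, 50, 51, 49, 52, 50, 46, 112, 157, 149, 151, 155]
191 [45, 45, 51, 60, 61, 53, 52, 55, 54, 53, 54, 55, 49, 52, 52, 55, 55, 50, 54, 115, 156, 149, 147, 149]
192 [53, 48, 51, 57, 62, 59, 55, 51, 52, 54, 54, 54, 50, 55, 53, 51, 51, 44, 78, 135, 156, 148, 145, 148]
193 [53, 51, 52, 55, 50, 56, 55, 51, 50, 53, 51, 52, 48, 52, 55, 58, 52, 50, 118, 162, 153, 150, 147, 148]
194 [49, 50, 56, 50, 51, 53, 53, 53, 5
[... 1748 characters left out ...]
6, 159, 159, 152]
210 [98, 100, 96, 88, 82, 118, 157, 143, 107, 90, 93, 98, 98, 95, 96, 92, 81, 118, 153, 148, 147, 151, 158, 158]
211 [95, 91, 102, 114, 111, 127, 154, 140, 108, 91, 93, 96, 99, 96, 98, 95, 87, 120, 157, 148, 146, 149, 152, 157]
212 [91, 100, 134, 156, 149, 146, 147, 145, 121, 88, 96, 96, 96, 97, 94, 93, 88, 113, 143, 145, 152, 147, 147, 150]
213 [90, 120, 155, 153, 148, 146, 144, 148, 136, 92, 90, 95, 98, 97, 98, 94, 89, 89, 85, 109, 147, 152, 142, 140]
214 [88, 99, 126, 149, 152, 148, 145, 147, 142, 124, 107, 89, 95, 97, 94, 91, 91, 92, 88, 87, 110, 138, 113, 108]
215 [90, 91, 91, 115, 143, 150, 148, 147, 146, 151, 143, 107, 92, 93, 92, 92, 94, 93, 94, 92, 91, 85, 88, 117]
```

```bash
python3 -m pendant '0 0 0 -1 0 0 0;0 0 0 -4 0 0 0;0 0 0 -8 0 0 0;8.5 0 0 -12 0 0 0;8.5 0 0 -12 0 0 0;8.5 0 0 -12 0 0 0;8.5 0 0 -12 0 0 0' 40;python3 - <<'E'
from knob import *;show()
c=cam("side");g=c["pixels"].astype(int).sum(2)//3
for r in (203,205,207,210,214): print(r,g[r,232:254].tolist())
print(go([.4775,.0721,.17],15.8))
E
```

```text
t: 19.05
ee_pos: [0.5014, -0.0144, 0.2103]
tool_rot: [[-0.272, 0.962, 0.0], [0.962, 0.272, 0.001], [0.0, 0.0, -1.0]]
contact_force: [0.2, -0.1, -0.4]
opening: 0.565
gripper_force: 0.0
t 19.05 p [ 0.5014 -0.0144  0.2103] ydir 15.79 F [ 0.2 -0.1 -0.4] open 4.8 gf 0.0 tilt [0.    0.001] q7 0.33
203 [166, 154, 89, 95, 94, 107, 133, 148, 150, 145, 147, 143, 142, 143, 149, 155, 154, 148, 147, 147, 146, 148]
205 [95, 99, 98, 102, 95, 129, 162, 156, 151, 149, 145, 143, 145, 146, 130, 133, 159, 156, 150, 147, 148, 149]
207 [100, 102, 105, 102, 96, 96, 96, 121, 143, 141, 141, 139, 127, 96, 87, 124, 154, 158, 158, 154, 147, 149]
210 [95, 88, 83, 116, 155, 141, 105, 91, 95, 96, 97, 96, 95, 92, 86, 117, 151, 147, 144, 152, 155, 155]
214 [126, 145, 150, 147, 144, 143, 139, 122, 101, 94, 94, 94, 94, 93, 90, 90, 85, 109, 142, 136, 113, 109]
(array([8.96, 0.11, 3.96]), np.float64(-0.0))
```

```bash
python3 -m pendant '8.5 3 0.1 0 0 0 0;8.5 6 0.1 0 0 0 0;8.5 9 0.1 0 0 0 0;8.5 9 0.1 0 0 0 0;8.5 9 0.1 1 0 0 0;8.5 9 0.1 3 0 0 0;8.5 9 0.1 3 0 0 0;8.5 9 0.1 3 0 0 0';python3 -c "
from st import *;show();print(go([.4775,.0721,.045],15.8))"
```

```text
t: 19.77
ee_pos: [0.477, 0.0709, 0.1788]
tool_rot: [[-0.27, 0.963, -0.004], [0.963, 0.27, -0.002], [-0.001, -0.004, -1.0]]
contact_force: [-0.7, 1.3, 0.9]
opening: 0.993
gripper_force: 0.0
t 19.77 p [0.477  0.0709 0.1788] ydir 15.67 F [-0.7  1.3  0.9] open 8.44 gf 0.0 tilt [-0.004 -0.002] q7 0.14
(array([ 0.12,  0.14, 13.38]), np.float64(-0.1))
```

```bash
python3 -m pendant '8.5 0.1 0.1 3 0 0 0;8.5 0.1 0.1 6 0 0 0;8.5 0.1 0.1 8.5 0 0 0;8.5 0.1 0.1 8.5 0 0 0';python3 -c "
from st import *;show();print(go([.4775,.0721,.045],15.8))"
```

```text
t: 20.1
ee_pos: [0.4762, 0.0722, 0.092]
tool_rot: [[-0.271, 0.963, -0.006], [0.963, 0.271, -0.003], [-0.001, -0.007, -1.0]]
contact_force: [-1.0, -0.5, -0.5]
opening: 0.991
gripper_force: 0.0
t 20.1 p [0.4762 0.0722 0.092 ] ydir 15.71 F [-1.  -0.5 -0.5] open 8.42 gf 0.0 tilt [-0.006 -0.003] q7 0.22
(array([-0.04,  0.15,  4.69]), np.float64(-0.1))
```

```bash
python3 -m pendant '8.5 0 0.1 1.5 0 0 0;8.5 0 0.1 3 0 0 0;8.5 0 0.1 4 0 0 0;8.5 0 0.1 4.7 0 0 0;8.5 0 0.1 4.7 0 0 0;8.5 0 0.1 4.7 0 0 0';python3 -c "
from st import *;show();print(go([.4775,.0721,.045],15.8))"
```

```text
t: 20.6
ee_pos: [0.4801, 0.0737, 0.0489]
tool_rot: [[-0.271, 0.962, 0.0], [0.962, 0.271, 0.0], [0.0, 0.0, -1.0]]
contact_force: [0.3, 0.3, -0.5]
opening: 0.998
gripper_force: 0.0
t 20.6 p [0.4801 0.0737 0.0489] ydir 15.75 F [ 0.3  0.3 -0.5] open 8.48 gf 0.0 tilt [0. 0.] q7 0.26
(array([-0.08, -0.29,  0.39]), np.float64(-0.1))
```

```bash
python3 -m pendant '8.5 0 -0.25 0.3 0 0 0;8.5 0 -0.25 0.3 0 0 0;6.5 0 -0.25 0.3 0 0 0;6.5 0 -0.25 0.3 0 0 0;6.5 0 -0.25 0.3 0 0 0;5.5 0 -0.25 0.3 0 0 0;5.5 0 -0.25 0.3 0 0 0' 30;python3 -c "
from st import *;show()"
python3 -m pendant '4 0 0 0 0 0 0;4 0 0 0 0 0 0;4 0 0 0 0 0 0;4 0 0 0 0 0 0;4 0 0 0 0 0 0;4 0 0 0 0 0 0;4 0 0 0 0 0 0;4 0 0 0 0 0 0' 30;python3 -c "
from st import *;show()"
```

```text
t: 21.18
ee_pos: [0.4788, 0.0735, 0.0459]
tool_rot: [[-0.272, 0.962, 0.003], [0.962, 0.272, 0.001], [-0.0, 0.003, -1.0]]
contact_force: [3.4, 2.1, -1.4]
opening: 0.646
gripper_force: 1.8
t 21.18 p [0.4788 0.0735 0.0459] ydir 15.78 F [ 3.4  2.1 -1.4] open 5.49 gf 1.7727712914347649 tilt [0.003 0.001] q7 0.26
t: 21.85
ee_pos: [0.4773, 0.0732, 0.0461]
tool_rot: [[-0.272, 0.962, -0.0], [0.962, 0.272, 0.0], [0.0, 0.0, -1.0]]
contact_force: [-3.4, -1.0, 10.5]
opening: 0.577
gripper_force: 32.2
t 21.85 p [0.4773 0.0732 0.0461] ydir 15.8 F [-3.4 -1.  10.5] open 4.9 gf 32.23652243614197 tilt [-0.  0.] q7 0.27
```

```bash
python3 -m pendant '4 0 0 0 0 0 0;4 0 0 0 0 0 0;4 0 0 0 0 0 0;4 0 0 0 0 0 0;4 0 0 0 0 0 0;4 0 0 0 0 0 0' 40;python3 - <<'E'
from knob import *;show()
c=cam("side");g=c["pixels"].astype(int).sum(2)//3
for r in (203,205,207,210,214): print(r,g[r,232:254].tolist())
E
```

```text
t: 22.35
ee_pos: [0.4771, 0.0731, 0.0461]
tool_rot: [[-0.272, 0.962, -0.0], [0.962, 0.272, 0.0], [0.0, -0.0, -1.0]]
contact_force: [-3.7, -1.3, 12.4]
opening: 0.573
gripper_force: 39.4
t 22.35 p [0.4771 0.0731 0.0461] ydir 15.8 F [-3.7 -1.3 12.4] open 4.87 gf 39.42540764808655 tilt [-0.  0.] q7 0.27
203 [102, 103, 104, 100, 103, 102, 96, 93, 91, 94, 92, 93, 90, 91, 127, 158, 158, 149, 150, 151, 150, 151]
205 [103, 103, 99, 101, 102, 103, 93, 96, 94, 96, 96, 97, 95, 93, 96, 134, 165, 157, 152, 151, 150, 152]
207 [103, 103, 104, 102, 100, 96, 90, 96, 98, 96, 96, 97, 97, 93, 95, 126, 159, 162, 161, 155, 150, 150]
210 [98, 93, 92, 92, 93, 93, 90, 95, 96, 99, 96, 95, 97, 96, 91, 90, 88, 107, 136, 154, 162, 159]
214 [95, 97, 94, 94, 91, 92, 92, 95, 96, 96, 96, 95, 95, 95, 93, 94, 93, 96, 93, 96, 91, 107]
```

```bash
python3 -c "
from workcell import *;print(hand_in())"
```

```text
the job is handed in; nothing more can be done
None
```

I handed the job in at about 22 s: the mould is shut, the long pin is down with its head on the fork, and the gripper is still holding the pressure plate pressed in at about 39 N. The short pin, jar, cup and bowl were not touched, but the green and red look-alike pins, upright at the start, were seen lying on the bench partway through, and I don't know why.

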